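Point out the bottle and the free stirrer

TASK

Show a colleague which bottle goes where, by pointing only: hold the fingertips two or three centimetres above the middle of the cap of the black-capped bottle for two seconds, then hold them the same way above the middle of the top plate of the empty stirrer, also for two seconds, and finish still pointing there. Do not touch, push or lift any of the bottles, the beaker or the stirrers, and on the way do not bring the fingertips low over another bottle or the beaker.

Things in the scene. Friction and masses are not known exactly. Their poses are not given: they have to be found in the camera images.
- sample_bottle: plastic bottle, 68 mm diameter, 130 mm tall to the top of its cap, white body with a paper label, black cap; origin at the centre of its underside, z up. Loose, full, closed. The bottle to point at first.
- sample_bottle_cap (a point): centre of the top face of the black cap, 130 mm above the table
- white_bottle: plastic bottle, 68 mm diameter, 130 mm tall to the top of its cap, white body with a paper label, white cap; origin at the centre of its underside, z up. Loose, full, closed. Bystander.
- white_bottle_cap (a point): centre of the top face of the white cap, 130 mm above the table
- blue_bottle: plastic bottle, 68 mm diameter, 130 mm tall to the top of its cap, white body with a paper label, blue cap; origin at the centre of its underside, z up. Loose, full, closed. Bystander.
- blue_bottle_cap (a point): centre of the top face of the blue cap, 130 mm above the table
- free_stirrer: the empty magnetic stirrer: white box 150 mm (x) by 120 mm (y), blue stripe round its foot, black knob on its -x face, with a bare round steel top plate of 110 mm diameter, 55 mm above the table; fixed to the table; origin under the centre of the box, z up
- free_stirrer_plate (a point): centre of the empty steel top plate's upper face, 12 mm towards +x of the box's centre, 55 mm above the table
- busy_stirrer: the same kind of stirrer, but with the glass beaker on its plate; fixed; origin under the centre of the box
- beaker: empty glass beaker, 72 mm diameter, 90 mm tall, standing on the busy stirrer's plate, so its rim is 145 mm above the table; loose; origin at the centre of its underside
- beaker_rim (a point): centre of the beaker's mouth
- spray_bottle: blue conical spray bottle with a white trigger head, 80 mm diameter at its foot, 225 mm tall, behind the stirrers; loose; origin at the centre of its underside
Things that resemble listed ones, but are neither listed nor needed, are in the scene too. Leave any orange or turquoise look-alike of the sample_bottle alone.

How it is judged:
By the outcome, as a careful person would: the job done as asked, in the order asked, and still so for the second after the job is handed in, with the robot touching nothing.
It also fails if it takes over 51 s, if anything falls off the work surface, if the arm or the gripper's body presses on something with over 40 N, if the wrist force passes 120 N, or if a joint passes its speed limit or range.

ROBOT

A 6-joint arm with a two-finger parallel gripper is mounted at the origin on the work surface. World frame = base frame: x ahead of the robot, y to its left, z up, the work surface at z = 0. Lengths are in m, angles in rad, forces in N, time in s.
With the tool pointing down it reaches from about 0.325 to 0.9 m from the base axis. Payload 6.1 kg.
Tool frame: the origin (TCP) lies at the very end of the fingers, on their centre line; the grasp point (between the pads) lies 19 mm behind it; z points along the fingers, y is the line along which they close (so a half turn about z gives the same grasp; the last joint's range is limited). The gripper opens to 85 mm and grips with 20 to 120 N. Pads are 22 mm wide; open, the fingers measure 114 mm over their backs; the gripper's body (76 mm by 85 mm) begins 54 mm behind the grasp point. The pads swing forward as they close: fully open they stand 13 mm farther back than shut.
Start: joints at [-1.351, 0.22, 1.526, -0, 1.395, -0.126], TCP at [0.212, -0.588, 0.231] pointing down, gripper open.
Joint ranges: [-2.98, 2.98], [-0.91, 2.08], [0.09, 2.57], [-1.24, 4.39], [0.2, 2.65], [-2.68, 2.68]. Speed limits (rad/s): [2.57, 2.57, 3.01, 3.14, 3.14, 3.14].

INTERFACE

Orientations are given as a rotation vector (axis times angle).
In Python, from plant import * gives the robot as it stands. The module is installed in compiled form; this text tells all that it offers.
- The arm moves only by the tool send_rows, never from a script. Its argument "plan" is a list of rows, each a list of 5 numbers: the shift along the tool's x, y, z in m, then the turn about the tool's z in degrees, then the closure, from -1 (fully open) to 1 (shut), so that 0 is half open. In form: [[tx, ty, tz, roll, grip], ...]. A call has 1 to 5 rows; each row is the pose to reach, as a shift and turn from the pose commanded when the call began, along the tool's axes at that moment; what a row does not reach only later rows make up. A row lasts 1/12 s, in which the tool goes at most 41.7 mm and 7.16 degrees, less where a joint would pass 70% of its speed; a pose out of reach is approached as far as the arm can. A call with a gripper value outside its range is refused whole. The fingers move at their own pace and stop on an object; "grip_force" is the grip in N (left out, the last holds). Time passes only in rows, so rows that repeat a pose let the fingers close. It gives the time, the measured TCP pose, the force, the opening and the grip force at its end, in the units of the state.
- state(): the state, without advancing time (a new reading comes with each control period).
- grab_frame(name): name is "side" or "top" or "wrist"; returns a dict with "img" (420x560x3 uint8, red, green, blue), "depth" (420x560 float32, m along the optical axis (not along the pixel's ray), 0 where there is no reading), "K" (3x3 intrinsics, pixels), "R" (3x3) and "t" (3): a world point X has camera coordinates R X + t; the wrist camera has in their place "hand_eye" (4x4, takes a point from camera to tool coordinates, whose origin is the TCP and whose axes are the flange's). Camera axes: x right, y down, z forward; pixel columns grow to the right and rows downward; lengths in m; the calibration is good to about 2 mm. A picture is of the moment at which its call begins: read the wrist's pose just before it.
- sign_off(): hands the job in; it is judged then, once.
The state is a dict: "clock": time; "joint_pos": joint angles; "joint_velocities": joint speeds; "tau": joint torques, N m; "position": TCP position; "tcp_rot": TCP orientation; "contact_force": force on the tool from outside, world axes, zero at the start; "wrist_torque": the same for the moment, N m; "opening": finger opening in m; "gripper_force": force on a finger pad.
Only numpy, scipy, OpenCV 4.12 (cv2) and the standard library are available. Lean on these libraries where they do the work, as an engineer would, in place of code of your own. Each camera call takes 0.05 s, during which the arm holds its last target. There are 200 camera calls.

## Working session

There is one attempt and no reset: what is moved stays moved. The work goes in short steps, Python scripts to look and compute and a tool call to move; the robot and the scene stay as the last step left them, time stands still between calls to the robot, and variables do not carry over. Pictures are saved under pics/ and viewed, at most 10 in all, crops included, and the job is handed in when it is done.

Besides the shell and the picture viewer there is one more tool, called after "Request:" as name(argument=value, ...), one argument or row to a line, values as JSON. send_rows: Moves the arm, as the interface text tells. Its arguments: {"type":"object","properties":{"plan":{"type":"array"},"grip_force":{"type":"number"}},"required":["plan"]}

```bash
mkdir -p pics; python3 - <<'E'
from plant import *
import cv2,numpy as np
for n in("top","side"):
    f=grab_frame(n); cv2.imwrite(f"pics/{n}0.png",f["img"][:,:,::-1]); np.savez(f"{n}0.npz",**f)
s=state();print(s["clock"],s["position"],s["tcp_rot"],s["opening"])
E
```

```text
0.1 [ 0.21173158 -0.58747922  0.23029515] [-3.09304402e+00 -5.40217023e-01  1.13632219e-04] 0.08526417083922487
```

View pics/top0.png

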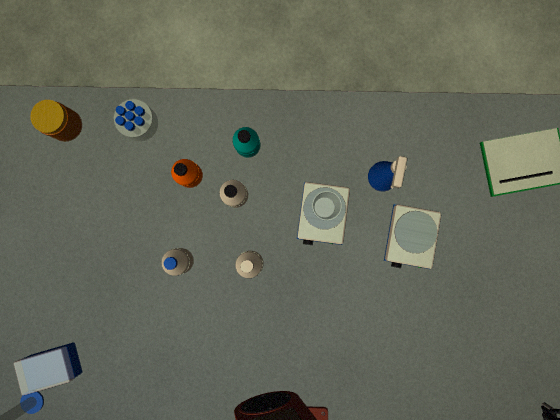

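View pics/side0.png

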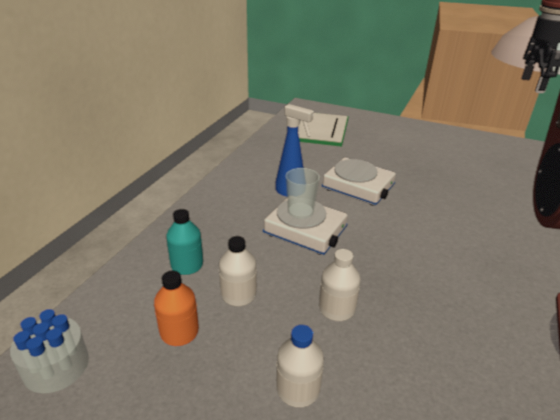

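The top view shows the white bottle with the black cap at about (231,191) and the bare plate at about (415,232). The orange and turquoise look-alikes are at (185,172) and (246,140). The beaker at (325,207) is between the two targets. In the side view the black cap is at about (237,245) and the bare plate at (356,171).

```bash
cat > h.py <<'E'
import numpy as np,cv2
def ray(f,u,v,z):
    R,t=f["R"],f["t"]; c=-R.T@t; d=R.T@np.linalg.solve(f["K"],[u,v,1.]); return c+d*(z-c[2])/d[2]
def blob(m,u,v,r):
    w=np.zeros_like(m);cv2.circle(w,(u,v),r,1,-1)
    n,l,st,ce=cv2.connectedComponentsWithStats((m&w).astype(np.uint8)); i=1+np.argmax(st[1:,4]); return ce[i],st[i]
E
python3 - <<'E'
from h import *
T=np.load("top0.npz");S=np.load("side0.npz")
for n,f,(cu,cv_),(pu,pv) in(("top",T,(231,191),(415,232)),("side",S,(237,245),(356,171))):
    im=f["img"].astype(int)
    dark=(im.max(2)<60).astype(np.uint8)
    c,st=blob(dark,cu,cv_,12); print(n,"cap",c,st,ray(f,*c,.130))
    hsv=cv2.cvtColor(f["img"],cv2.COLOR_RGB2HSV); print("plate hsv",hsv[pv,pu], "box hsv",hsv[pv+30,pu-18])
    d=np.abs(im-im[pv,pu]).max(2)<14
    c,st=blob(d.astype(np.uint8),pu,pv,30); print("plate",c,st,ray(f,*c,.055))
    x,y,w,h=st[:4]
    print("plate diam x,y",np.linalg.norm(ray(f,x,c[1],.055)-ray(f,x+w,c[1],.055)),np.linalg.norm(ray(f,c[0],y,.055)-ray(f,c[0],y+h,.055)))
for n,u,v,z in(("beaker rim",325,207,.145),("white",247,266,.13),("blue",170,264,.13),("spray",380,176,.2),("teal",244,136,.13),("orange",181,170,.13)):print(n,ray(T,u,v,z).round(3))
f=T
for u,v in((231,191),(415,232)):
    Z=float(f["depth"][v,u]);print("depth pt",f["R"].T@(Z*np.linalg.solve(f["K"],[u,v,1.])-f["t"]))
E
```

```text
top cap [230.24193548 190.54032258] [224 185  13  12 124] [0.65871642 0.15183406 0.13      ]
plate hsv [ 45  30 137] box hsv [ 21  60 169]
plate [415.5899076  231.80383795] [ 394  210   44   44 1407] [ 0.56736267 -0.31788547  0.055     ]
plate diam x,y 0.11273793100058152 0.11286333921877398
side cap [236.44811321 243.91981132] [229 237  16  15 212] [0.65488805 0.16168151 0.13      ]
plate hsv [ 19  31 156] box hsv [ 17  36 128]
plate [355.79150579 170.14414414] [329 158  48  25 777] [ 0.56655985 -0.31207971  0.055     ]
plate diam x,y 0.12283072689248005 0.12980139962506662
beaker rim [ 0.622 -0.078  0.145]
white [0.477 0.107 0.13 ]
blue [0.478 0.293 0.13 ]
spray [ 0.692 -0.198  0.2  ]
teal [0.793 0.121 0.13 ]
orange [0.707 0.273 0.13 ]
depth pt [0.65767463 0.1500274  0.12945692]
depth pt [ 0.56682983 -0.31631483  0.05523815]
```

Both views and the depth agree to within about 1 cm: cap at (0.658, 0.152, 0.130) and plate at (0.567, -0.317, 0.055). I'll raise the arm, shut the fingers and travel at z≈0.30.

Request:
send_rows(
  plan=[
    [0,0,-0.035,0,1],
    [0,0,-0.07,0,1],
    [0.03,-0.024,-0.07,0,1],
    [0.06,-0.049,-0.07,0,1],
    [0.09,-0.073,-0.07,0,1],
  ],
)

```text
clock: 0.52
position: [0.2719, -0.488, 0.3015]
tcp_rot: [3.095, 0.538, 0.0]
contact_force: [0.5, 0.2, 0.3]
opening: 0.026
gripper_force: 0.0
```

Request:
send_rows(
  plan=[
    [0.03,-0.024,0,0,1],
    [0.06,-0.049,0,0,1],
    [0.09,-0.073,0,0,1],
    [0.12,-0.097,0,0,1],
    [0.15,-0.122,0,0,1],
  ],
)

```text
clock: 0.93
position: [0.372, -0.3214, 0.3009]
tcp_rot: [-3.094, -0.54, 0.0]
contact_force: [1.8, -0.5, -0.4]
opening: -0.0
gripper_force: 0.0
```

Request:
send_rows(
  plan=[
    [0.03,-0.024,0,0,1],
    [0.06,-0.049,0,0,1],
    [0.09,-0.073,0,0,1],
    [0.12,-0.097,0,0,1],
    [0.15,-0.122,0,0,1],
  ],
)

```text
clock: 1.35
position: [0.4717, -0.1557, 0.3011]
tcp_rot: [-3.095, -0.54, 0.0]
contact_force: [1.0, -0.4, -0.5]
opening: -0.0001
gripper_force: 0.0
```

Request:
send_rows(
  plan=[
    [0.03,-0.024,0,0,1],
    [0.06,-0.049,0,0,1],
    [0.09,-0.073,0,0,1],
    [0.12,-0.097,0,0,1],
    [0.15,-0.122,0,0,1],
  ],
)

```text
clock: 1.77
position: [0.5715, 0.0099, 0.3009]
tcp_rot: [-3.095, -0.541, 0.001]
contact_force: [0.4, -0.4, -0.5]
opening: 0.0002
gripper_force: 0.0
```

Request:
send_rows(
  plan=[
    [0.032,-0.026,0,0,1],
    [0.065,-0.053,0,0,1],
    [0.098,-0.079,0,0,1],
    [0.13,-0.105,0,0,1],
    [0.13,-0.105,0,0,1],
  ],
)

```text
clock: 2.18
position: [0.659, 0.1573, 0.2981]
tcp_rot: [-3.09, -0.548, 0.004]
contact_force: [0.2, 0.3, -0.9]
opening: 0.0001
gripper_force: 0.0
```

Request:
send_rows(
  plan=[
    [0,0,0.03,0,1],
    [0,0,0.06,0,1],
    [0,0,0.08,0,1],
    [0,0,0.1,0,1],
    [0,0,0.1,0,1],
  ],
)

```text
clock: 2.6
position: [0.6544, 0.1504, 0.1948]
tcp_rot: [-3.094, -0.54, 0.016]
contact_force: [-1.3, -0.0, -0.7]
opening: 0.0006
gripper_force: 0.0
```

```bash
python3 - <<'E'
from plant import *
import cv2,numpy as np
s=state();print(s["position"],s["tcp_rot"])
w=grab_frame("wrist");np.savez("w1.npz",**w);S=grab_frame("side")["img"]
cv2.imwrite("pics/w1.png",np.hstack([cv2.resize(w["img"],(400,300)),S[120:420,100:500]])[:,:,::-1])
print(w["hand_eye"].round(3))
E
```

```text
[0.6543995  0.15035028 0.19481414] [-3.09416544 -0.54034541  0.01570733]
[[-0.    -0.949 -0.315  0.081]
 [ 1.    -0.001  0.001 -0.001]
 [-0.001 -0.315  0.949 -0.144]
 [ 0.     0.     0.     1.   ]]
```

View pics/w1.png

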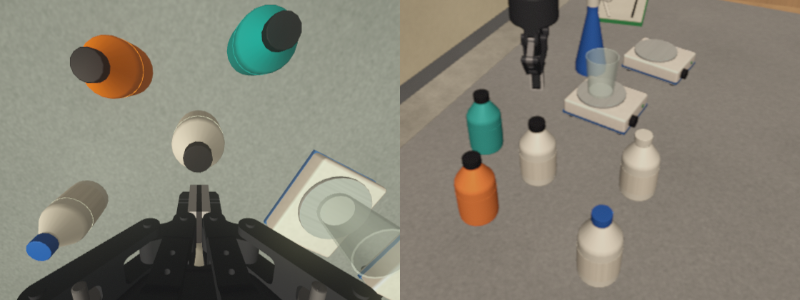

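In the wrist image the black cap is at (198,157) of 400x300, centred ahead of the fingers. In the side view the fingers are above and behind the white-bodied, black-capped bottle. I'll measure the cap from here.

```bash
cat >> h.py <<'E'
from scipy.spatial.transform import Rotation as Ro
def wray(w,p,r,u,v,z):
    T=np.eye(4);T[:3,:3]=Ro.from_rotvec(r).as_matrix();T[:3,3]=p;T=T@w["hand_eye"]
    d=T[:3,:3]@np.linalg.solve(w["K"],[u,v,1.]);c=T[:3,3];return c+d*(z-c[2])/d[2]
E
python3 - <<'E'
from h import *
w=np.load("w1.npz");p=np.array([.6544,.15035,.1948]);r=[-3.09416544,-0.54034541,0.01570733]
m=(w["img"].max(2)<75).astype(np.uint8)
c,st=blob(m,277,219,32);X=wray(w,p,r,*c,.13);print(c,st,X)
x,y,W,H=st[:4];print("diam",np.linalg.norm(wray(w,p,r,x,c[1],.13)-wray(w,p,r,x+W,c[1],.13)))
print("tool shift",Ro.from_rotvec(r).as_matrix().T@(X-p))
Z=float(w["depth"][int(c[1]),int(c[0])]);print(Z)
E
```

```text
[276.703125   219.61309524] [ 257  199   40   42 1344] [0.66019737 0.15479028 0.13      ]
diam 0.029536314045435635
tool shift [ 0.00759104 -0.00206533  0.06473389]
0.21990211308002472
```

Request:
send_rows(
  plan=[
    [0.006,-0.001,0.01,0,1],
    [0.006,-0.001,0.02,0,1],
    [0.006,-0.001,0.03,0,1],
    [0.006,-0.001,0.038,0,1],
    [0.006,-0.001,0.038,0,1],
  ],
)

```text
clock: 3.12
position: [0.6616, 0.1537, 0.1603]
tcp_rot: [-3.095, -0.54, 0.007]
contact_force: [-0.9, -0.0, -0.2]
opening: -0.0001
gripper_force: 0.0
```

Request:
send_rows(
  plan=[
    [0,0,0,0,1],
    [0,0,0,0,1],
    [0,0,0,0,1],
    [0,0,0,0,1],
    [0,0,0,0,1],
  ],
)

```text
clock: 3.53
position: [0.6634, 0.1539, 0.164]
tcp_rot: [3.095, 0.54, 0.002]
contact_force: [0.6, -0.1, 0.5]
opening: 0.0004
gripper_force: 0.0
```

```bash
python3 - <<'E'
from plant import *
import cv2,numpy as np
s=state();print(s["position"],s["tcp_rot"])
S=grab_frame("side")["img"];T=grab_frame("top")["img"]
cv2.imwrite("pics/p1.png",np.hstack([cv2.resize(S[180:330,140:340],(400,300)),cv2.resize(T[120:270,130:330],(400,300))])[:,:,::-1])
E
```

```text
[0.66341066 0.15390323 0.16397347] [3.09469030e+00 5.40452977e-01 1.58109604e-03]
```

View pics/p1.png

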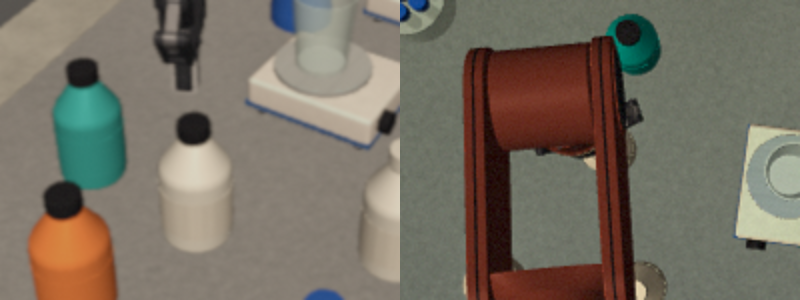

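The side view shows the closed fingertips at full-frame (232.5,224), just above the black cap at about (237,240). I'll check the offset by projecting the TCP into this view. The arm is still settling, at z=0.164.

```bash
python3 - <<'E'
from h import *
S=np.load("side0.npz")
def pr(X):
    q=S["K"]@(S["R"]@np.array(X)+S["t"]);return (q[:2]/q[2]).round(1)
print("tcp",pr([.6634,.1539,.164]),"cap",pr([.6595,.1535,.13]), "above cap 34mm",pr([.6595,.1535,.164]))
print(pr([.66,.1635,.13]),pr([.67,.1535,.13]))
from plant import state
s=state();print(s["position"])
E
```

```text
tcp [233.5 224.5] cap [236.3 240.6] above cap 34mm [235.7 225. ]
[233.4 243.7] [231. 239.]
[0.66326777 0.15387362 0.16367955]
```

Request:
send_rows(
  plan=[
    [-0.004,-0.001,0.009,0,1],
    [-0.004,-0.001,0.009,0,1],
    [-0.004,-0.001,0.009,0,1],
    [-0.004,-0.001,0.009,0,1],
    [-0.004,-0.001,0.009,0,1],
  ],
)

```text
clock: 4.05
position: [0.659, 0.1535, 0.1543]
tcp_rot: [3.095, 0.54, 0.0]
contact_force: [-0.6, 0.2, 1.2]
opening: 0.0002
gripper_force: 0.0
```

Request:
send_rows(
  plan=[
    [0,0,0,0,1],
    [0,0,0,0,1],
    [0,0,0,0,1],
    [0,0,0,0,1],
    [0,0,0,0,1],
  ],
)

```text
clock: 4.47
position: [0.659, 0.1534, 0.1544]
tcp_rot: [3.095, 0.54, 0.0]
contact_force: [0.1, 0.2, 1.2]
opening: 0.0
gripper_force: 0.0
```

The tips are steady 24 mm above the cap, so I'll hold here for more than two seconds.

Request:
send_rows(
  plan=[
    [0,0,0,0,1],
    [0,0,0,0,1],
    [0,0,0,0,1],
    [0,0,0,0,1],
    [0,0,0,0,1],
  ],
)

```text
clock: 4.88
position: [0.659, 0.1535, 0.1543]
tcp_rot: [-3.095, -0.54, 0.0]
contact_force: [-0.8, -0.3, -0.4]
opening: 0.0003
gripper_force: 0.0
```

Request:
send_rows(
  plan=[
    [0,0,0,0,1],
    [0,0,0,0,1],
    [0,0,0,0,1],
    [0,0,0,0,1],
    [0,0,0,0,1],
  ],
)

```text
clock: 5.3
position: [0.659, 0.1534, 0.1543]
tcp_rot: [3.095, 0.54, -0.0]
contact_force: [-0.1, 0.1, -0.2]
opening: -0.0
gripper_force: 0.0
```

Request:
send_rows(
  plan=[
    [0,0,0,0,1],
    [0,0,0,0,1],
    [0,0,0,0,1],
    [0,0,0,0,1],
    [0,0,0,0,1],
  ],
)

```text
clock: 5.72
position: [0.659, 0.1535, 0.1543]
tcp_rot: [-3.095, -0.54, -0.0]
contact_force: [-0.3, 0.9, 0.2]
opening: -0.0
gripper_force: 0.0
```

Request:
send_rows(
  plan=[
    [0,0,0,0,1],
    [0,0,0,0,1],
    [0,0,0,0,1],
    [0,0,0,0,1],
    [0,0,0,0,1],
  ],
)

```text
clock: 6.13
position: [0.659, 0.1535, 0.1543]
tcp_rot: [-3.095, -0.54, 0.0]
contact_force: [0.5, 0.1, 0.1]
opening: 0.0002
gripper_force: 0.0
```

Request:
send_rows(
  plan=[
    [0,0,0,0,1],
    [0,0,0,0,1],
    [0,0,0,0,1],
    [0,0,0,0,1],
    [0,0,0,0,1],
  ],
)

```text
clock: 6.55
position: [0.659, 0.1535, 0.1543]
tcp_rot: [-3.095, -0.54, 0.0]
contact_force: [1.1, 0.0, 0.5]
opening: -0.0001
gripper_force: 0.0
```

Request:
send_rows(
  plan=[
    [0,0,-0.03,0,1],
    [0,0,-0.07,0,1],
    [0,0,-0.11,0,1],
    [0,0,-0.15,0,1],
    [0,0,-0.15,0,1],
  ],
)

```text
clock: 6.97
position: [0.6626, 0.1539, 0.3161]
tcp_rot: [3.094, 0.54, 0.026]
contact_force: [0.2, 0.3, 2.0]
opening: 0.0004
gripper_force: 0.0
```

Request:
send_rows(
  plan=[
    [-0.023,0.017,0,0,1],
    [-0.046,0.033,0,0,1],
    [-0.069,0.05,0,0,1],
    [-0.091,0.066,0,0,1],
    [-0.114,0.083,0,0,1],
  ],
)

```text
clock: 7.38
position: [0.579, 0.036, 0.3041]
tcp_rot: [3.095, 0.541, 0.0]
contact_force: [0.8, -0.4, 0.5]
opening: -0.0
gripper_force: 0.0
```

Request:
send_rows(
  plan=[
    [-0.023,0.017,0,0,1],
    [-0.046,0.033,0,0,1],
    [-0.069,0.05,0,0,1],
    [-0.091,0.066,0,0,1],
    [-0.114,0.083,0,0,1],
  ],
)

```text
clock: 7.8
position: [0.4999, -0.0808, 0.3043]
tcp_rot: [3.094, 0.541, 0.001]
contact_force: [0.3, -0.0, 0.0]
opening: 0.0002
gripper_force: 0.0
```

Request:
send_rows(
  plan=[
    [-0.002,0.025,0,0,1],
    [-0.004,0.049,0,0,1],
    [-0.006,0.074,0,0,1],
    [-0.007,0.098,0,0,1],
    [-0.009,0.123,0,0,1],
  ],
)

```text
clock: 8.22
position: [0.5341, -0.1999, 0.3044]
tcp_rot: [3.095, 0.54, 0.001]
contact_force: [1.2, -0.7, 0.8]
opening: 0.0004
gripper_force: 0.0
```

Request:
send_rows(
  plan=[
    [-0.002,0.03,0,0,1],
    [-0.004,0.06,0,0,1],
    [-0.006,0.09,0,0,1],
    [-0.009,0.123,0,0,1],
    [-0.009,0.123,0,0,1],
  ],
)

```text
clock: 8.63
position: [0.5671, -0.3228, 0.3026]
tcp_rot: [3.094, 0.534, -0.002]
contact_force: [-0.3, 0.6, -1.0]
opening: -0.0
gripper_force: 0.0
```

Request:
send_rows(
  plan=[
    [0,0,0.03,0,1],
    [0,0,0.06,0,1],
    [0,0,0.09,0,1],
    [0,0,0.11,0,1],
    [0,0,0.12,0,1],
  ],
)

```text
clock: 9.05
position: [0.5654, -0.316, 0.18]
tcp_rot: [-3.091, -0.54, 0.006]
contact_force: [-0.7, -1.2, -0.3]
opening: -0.0002
gripper_force: 0.0
```

Request:
send_rows(
  plan=[
    [0,0,0,0,1],
    [0,0,0,0,1],
    [0,0,0,0,1],
    [0,0,0,0,1],
    [0,0,0,0,1],
  ],
)

```text
clock: 9.47
position: [0.5681, -0.3181, 0.1864]
tcp_rot: [3.092, 0.54, 0.004]
contact_force: [0.1, -0.1, 0.5]
opening: -0.0002
gripper_force: 0.0
```

Request:
send_rows(
  plan=[
    [0,0,0,0,1],
    [0,0,0,0,1],
    [0,0,0,0,1],
    [0,0,0,0,1],
    [0,0,0,0,1],
  ],
)

```text
clock: 9.88
position: [0.5672, -0.3175, 0.1843]
tcp_rot: [-3.095, -0.54, 0.0]
contact_force: [0.3, 0.7, -0.3]
opening: 0.0002
gripper_force: 0.0
```

```bash
python3 - <<'E'
from plant import *
import cv2,numpy as np
s=state();p=s["position"];print(p,s["tcp_rot"])
w=grab_frame("wrist");S=grab_frame("side")
np.savez("w2.npz",p=p,r=s["tcp_rot"],**w);np.savez("s2.npz",**S)
cv2.imwrite("pics/w2.png",np.hstack([cv2.resize(w["img"],(400,300)),cv2.resize(S["img"][80:230,260:460],(400,300))])[:,:,::-1])
E
```

```text
[ 0.56716368 -0.31753206  0.18429011] [-3.09472757e+00 -5.40432114e-01  6.93397362e-05]
```

View pics/w2.png

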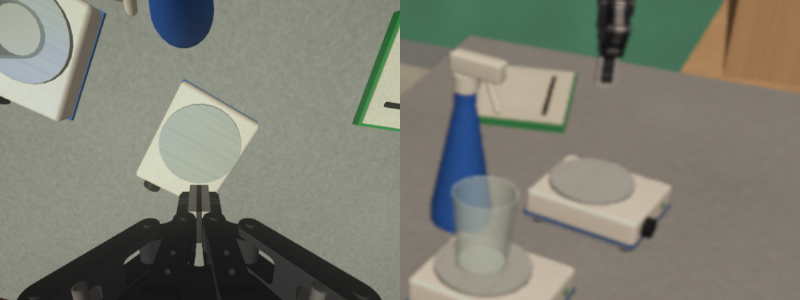

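The wrist view shows the bare plate centred at about (200,145) of 400x300, fully visible and ahead of the fingers. The side view shows the fingers high above the empty stirrer and clear of the spray bottle.

```bash
python3 - <<'E'
from h import *
w=np.load("w2.npz");p,r=w["p"],w["r"]
im=w["img"].astype(int); d=(np.abs(im-np.median(im[190:215,270:290].reshape(-1,3),0)).max(2)<22).astype(np.uint8)
d=cv2.morphologyEx(d,cv2.MORPH_OPEN,np.ones((5,5),np.uint8))
wd=np.zeros_like(d);cv2.circle(wd,(280,203),66,1,-1)
cs,_=cv2.findContours(d&wd,cv2.RETR_EXTERNAL,cv2.CHAIN_APPROX_NONE);c=max(cs,key=cv2.contourArea)
e=cv2.fitEllipse(cv2.convexHull(c));print(e)
X=wray(w,p,r,*e[0],.055);print(X,"shift",Ro.from_rotvec(r).as_matrix().T@(X-p))
print("diam",np.linalg.norm(wray(w,p,r,e[0][0]-e[1][0]/2,e[0][1],.055)-wray(w,p,r,e[0][0]+e[1][0]/2,e[0][1],.055)))
E
```

```text
((279.6539001464844, 201.029052734375), (109.82748413085938, 116.0866470336914), 99.82601928710938)
[ 0.57056732 -0.31675586  0.055     ] shift [0.00347018 0.00042833 0.12928996]
diam 0.10405500944665785
```

Request:
send_rows(
  plan=[
    [0.002,0,0.03,0,1],
    [0.002,0,0.055,0,1],
    [0.002,0,0.075,0,1],
    [0.002,0,0.085,0,1],
    [0.002,0,0.09,0,1],
  ],
)

```text
clock: 10.4
position: [0.5679, -0.316, 0.092]
tcp_rot: [-3.092, -0.54, 0.004]
contact_force: [-0.2, -0.4, -0.9]
opening: 0.0003
gripper_force: 0.0
```

Request:
send_rows(
  plan=[
    [0,0,0.004,0,1],
    [0,0,0.008,0,1],
    [0,0,0.012,0,1],
    [0,0,0.014,0,1],
    [0,0,0.014,0,1],
  ],
)

```text
clock: 10.82
position: [0.5692, -0.317, 0.0805]
tcp_rot: [3.094, 0.54, 0.0]
contact_force: [-0.3, -0.0, -0.2]
opening: 0.0
gripper_force: 0.0
```

Request:
send_rows(
  plan=[
    [0,0,0,0,1],
    [0,0,0,0,1],
    [0,0,0,0,1],
    [0,0,0,0,1],
    [0,0,0,0,1],
  ],
)

```text
clock: 11.23
position: [0.5692, -0.3169, 0.0805]
tcp_rot: [3.095, 0.54, 0.0]
contact_force: [0.4, 0.1, 1.4]
opening: 0.0001
gripper_force: 0.0
```

```bash
python3 - <<'E'
from plant import *
import cv2,numpy as np
s=state();print(s["position"],s["tcp_rot"])
w=grab_frame("top")["img"];S=grab_frame("side")["img"]
cv2.imwrite("pics/p2.png",np.hstack([cv2.resize(w,(400,300)),cv2.resize(S[80:230,260:460],(400,300))])[:,:,::-1])
E
```

```text
[ 0.56917777 -0.31690997  0.08051034] [3.09454228e+00 5.40485945e-01 3.41943076e-04]
```

View pics/p2.png

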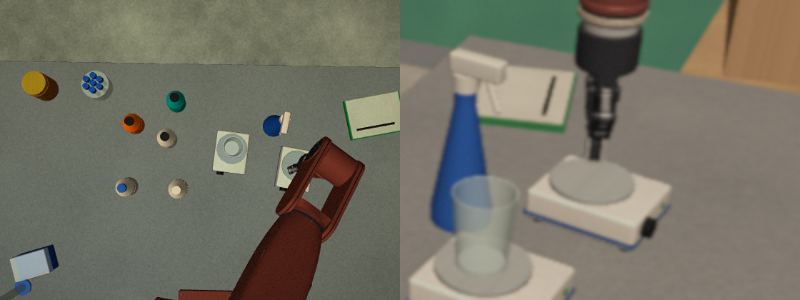

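The side view shows the tips at (595,158), straight above the plate centre at (592,181) with a gap. In the top view everything is where it was. I'll hold here.

Request:
send_rows(
  plan=[
    [0,0,0,0,1],
    [0,0,0,0,1],
    [0,0,0,0,1],
    [0,0,0,0,1],
    [0,0,0,0,1],
  ],
)

```text
clock: 11.75
position: [0.5691, -0.3169, 0.0803]
tcp_rot: [-3.095, -0.54, 0.0]
contact_force: [0.9, 0.6, 0.3]
opening: -0.0001
gripper_force: 0.0
```

Request:
send_rows(
  plan=[
    [0,0,0,0,1],
    [0,0,0,0,1],
    [0,0,0,0,1],
    [0,0,0,0,1],
    [0,0,0,0,1],
  ],
)

```text
clock: 12.17
position: [0.5691, -0.3168, 0.0803]
tcp_rot: [-3.095, -0.54, -0.0]
contact_force: [0.6, -0.3, -0.7]
opening: 0.0001
gripper_force: 0.0
```

Request:
send_rows(
  plan=[
    [0,0,0,0,1],
    [0,0,0,0,1],
    [0,0,0,0,1],
    [0,0,0,0,1],
    [0,0,0,0,1],
  ],
)

```text
clock: 12.58
position: [0.5691, -0.3169, 0.0803]
tcp_rot: [3.095, 0.54, 0.0]
contact_force: [-0.2, -0.3, 0.6]
opening: -0.0001
gripper_force: 0.0
```

Request:
send_rows(
  plan=[
    [0,0,0,0,1],
    [0,0,0,0,1],
    [0,0,0,0,1],
    [0,0,0,0,1],
    [0,0,0,0,1],
  ],
)

```text
clock: 13.0
position: [0.5691, -0.3169, 0.0803]
tcp_rot: [3.095, 0.54, -0.0]
contact_force: [0.3, -0.5, 0.4]
opening: -0.0001
gripper_force: 0.0
```

Request:
send_rows(
  plan=[
    [0,0,0,0,1],
    [0,0,0,0,1],
    [0,0,0,0,1],
    [0,0,0,0,1],
    [0,0,0,0,1],
  ],
)

```text
clock: 13.42
position: [0.5691, -0.3169, 0.0803]
tcp_rot: [3.095, 0.541, 0.0]
contact_force: [0.2, -0.3, -0.3]
opening: -0.0001
gripper_force: 0.0
```

```bash
python3 -c "
from plant import *
print(state()['position'],state()['clock']);print(sign_off())"
```

```text
[ 0.56909706 -0.31687157  0.08031614] 13.4167
the job is handed in; nothing more can be done
None
```

I held the closed fingertips about 24 mm above the black cap for about 2.5 s, then about 25 mm above the middle of the empty stirrer's plate for about 2.6 s, touching nothing, and handed the job in at 13.4 s with the arm still pointing there.

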